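Put the case of finished rings away

ROBOT

A 6-joint arm with a two-finger parallel gripper is mounted at the origin on the work surface. World frame = base frame: x ahead of the robot, y to its left, z up, the work surface at z = 0. Lengths are in mm, angles in rad, forces in N, time in s.
With the tool pointing down it reaches from about 275 to 750 mm from the base axis. Payload 10.2 kg.
Tool frame: the origin (TCP) lies midway between the tips of the shut fingers; the grasp point (between the pads) lies 19 mm behind it; z points along the fingers, y is the line along which they close (so a half turn about z gives the same grasp; the last joint's range is limited). The gripper opens to 85 mm and grips with 20 to 120 N. Pads are 22 mm wide; open, the fingers measure 114 mm over their backs; the gripper's body (76 mm by 85 mm) begins 54 mm behind the grasp point. The pads swing forward as they close: fully open they stand 13 mm farther back than shut.
Start: joints at [1.028, 0.313, 1.498, -0, 1.331, -0.223], TCP at [165.061, 498.384, 231.294] pointing down, gripper open.
Joint ranges: [-2.94, 2.94], [-0.97, 2.17], [0.19, 2.56], [-1.23, 4.37], [0.02, 3.11], [-2.88, 2.88]. Speed limits (rad/s): [2.39, 2.39, 3.01, 3.14, 3.14, 3.14].

INTERFACE

Orientations are given as a unit quaternion [w, x, y, z].
In Python, from rig import ctrl gives the robot as it stands.
- The arm moves only by the tool arm_command, never from a script. Its argument "increments" is a list of rows, each an object with "dr": the turn, a rotation vector about the tool's x, y, z in units of pi/4 rad (1.0 is pi/4 rad), a list of three; "offset": the shift along the tool's x, y, z in units of 120 mm (1.0 is 120 mm), a list of three; "hand": the opening, from -1 (shut) to 1 (fully open). A call has 1 to 8 rows; each row shifts and turns the commanded pose from where the row before left it, along the tool's axes as they then stand; what a row does not reach is not made up. A row lasts 1/10 s, in which the tool goes at most 50 mm and 8.59 degrees, less where a joint would pass 70% of its speed; a pose out of reach is approached as far as the arm can. A call with a number of a shift or a turn outside -1 to 1 is refused whole. A call with a gripper value outside its range is refused whole. The fingers move at their own pace and stop on an object; "grip_force" is the grip in N (left out, the last holds). Time passes only in rows, so rows that do not move let the fingers close. It gives the time, the measured TCP pose, the force, the opening and the grip force at its end, in the units of the state.
- ctrl.sense(): the state, without advancing time (a new reading comes with each control period).
- ctrl.capture(name): name is "side" or "top" or "wrist"; returns the picture (480x640x3 uint8, red, green, blue); there is no depth.
- ctrl.camera_info(name): a dict with "K" (3x3 intrinsics, pixels), "R" (3x3) and "t" (3): a world point X has camera coordinates R X + t. Camera axes: x right, y down, z forward; pixel columns grow to the right and rows downward; lengths in mm; the calibration is good to about 2 mm. The wrist camera is an equidistant fisheye: a pixel r from the principal point sees the ray r / f radians off the axis. A picture is of the moment at which its call begins: read the wrist's pose just before it. camera_info takes no time and is no camera call; for the wrist camera it gives the pose at the moment of the call.
- ctrl.finish_job(): hands the job in; it is judged then, once.
The state is a dict: "time_s": time; "joints": joint angles; "dq": joint speeds; "tau": joint torques, N m; "eef_pos": TCP position; "ee_rot": TCP orientation; "force": force on the tool from outside, world axes, zero at the start; "wrist_torque": the same for the moment, N m; "grip_width": opening from 0.0 (shut) to 1.0 (fully open); "grip_force": force on a finger pad.
Only numpy, scipy, OpenCV 4.12 (cv2) and the standard library are available. Lean on these libraries where they do the work, as an engineer would, in place of code of your own. Each camera call takes 0.05 s, during which the arm holds its last target. There are 200 camera calls.

TASK

Put the finished work away: lift the ear defenders off the glass-topped case, pinching their headband lightly (under 20 N), and hang them over the hanger's bar with one cup on each side. Then slide the fragile case along the bench, without lifting it and never pressing or knocking it with more than 10 N, completely into the open right-hand bay of the low cupboard, and slide the shutter fully shut in front of it. Do not disturb the jar, tin or hammer.

Things in the scene. Friction and masses are not known exactly. Their poses are not given: they have to be found in the camera images.
- defenders: Ear defenders standing on two cups astride the case: rigid arch, 170 mm high, 194 mm wide, 0.22 kg. Origin midway between the cups, level with their undersides; z up, y from cup to cup, x across the headband and roughly as the case's x. Cups: 64 mm long (x), 84 mm high, at 62 to 97 mm either side in y: 124 mm between them. The headband cracks if gripped with 20 N or more a finger.
- crown (a point): Top middle of the headband, 170 mm above the cups' undersides. Band and pad here are one block, 26 to 28 mm wide in x, 58 mm long in y, 24 mm high: pinch it from above across x. The bar must pass beneath, so keep the fingertips above the pad's underside. Axes as the ear defenders.
- pad (a point): Middle of the flat underside of the headband's rubber pad, the face that hangs on the bar; 24 mm under the crown, 146 mm above the cups' undersides. Axes as the ear defenders.
- hanger: Fixed stand on the right: round foot (radius 55 mm) and post (radius 9 mm, 214 mm high). From the post one level bar, radius 7 mm, runs 167 mm along the hanger's own -x to a free end; its top is 212 mm above the bench. Origin: post's axis at bench level. Hung right, the pad lies across the bar 30 to 155 mm from the post's axis.
- bar_tip (a point): Free end of the hanger's bar, on its axis, 205 mm above the bench; axes as the hanger. Bring the ear defenders on past this end, pad above the bar, their x along it and a cup on each side, then lower.
- case: Fragile wooden case with glass top, 96 x 96 mm, 34 mm high, 0.24 to 0.39 kg, flat on the bench under the ear defenders. Origin: middle of its underside; x points towards the cupboard within 0.25 rad. Too wide to grip: push its near (-x) side, 10 to 30 mm up. It slides under 1 to 5 N. No contact with fingers, arm, ear defenders, cupboard or shutter may exceed 10 N.
- cupboard: Low fixed wooden cupboard, 58 mm high, no floor: the case slides in on the bench. Origin: bench level, middle of the right-hand bay's mouth; x into the bay, y left along the front, z up. The bay is y -60 to 60 mm, back wall at x = 118 mm, side walls from x = 0; the roof (underside 48 mm up) begins only at x = 30 mm, so fingers can follow past the mouth. The left bay holds stock.
- bay (a point): Where the case's origin belongs: on the bench, 60 mm inside the mouth of the right-hand bay, on its middle line. Within 13 mm along x and 15 mm along y is in. Axes as the cupboard.
- shutter (a joint): Opening of the sliding shutter in m: 0 = fully shut before the right-hand bay; 0.128 to 0.142 at the start, before the left bay. Slides along the cupboard's y (+ opens), drags with about 1.2 N, stays where left. Panel 130 mm wide, 58 mm high, at x = -13 to -5 mm in the cupboard's frame: it strikes a case that sticks out.
- shutter_tab (a point): Top middle of the shutter's upright brass tab, 87 mm above the bench. The tab is 26 mm wide (cupboard y), 8 mm thick (cupboard x) and stands 29 mm above panel and roof (58 mm), in the middle of the shutter's width. Push it sideways with closed fingers, or pinch it across x. Axes as the cupboard.
- jar: Bystander: closed jar, 50 mm diameter, 65 mm high, on the left. Origin: middle of its underside.
- tin: Bystander: flat round metal tin, 64 mm diameter, 28 mm high, far left. Origin: middle of its underside.
- hammer: Bystander: hammer, 220 mm long, lying on the right near the robot. x along it towards the head.

How it is judged (in metres and radians):
On the way, in this order (a step that is already met when the one before it is completed fails the run):
1. the ear defenders hang on the bar, released (contact force between defenders and hanger above 0.8 N and x of pad in the frame of hanger between -0.155 and -0.03 m and y of pad in the frame of hanger between -0.03 and 0.03 m and z of pad in the frame of hanger between 0.203 and 0.222 m and angle between defenders's own z axis and vertical below 0.3 rad and contact force between the fingers and defenders below 0.05 N), for 0.2 s.
2. the case is completely inside the bay (x of case in the frame of cupboard between 0.047 and 0.073 m and y of case in the frame of cupboard between -0.015 and 0.015 m and angle between the x axis of case and the x axis of cupboard, either way round below 0.2 rad and height (world z) of case below 0.004 m), for 0.2 s.
3. the shutter is shut (value of joint shutter below 0.006 m), for 0.2 s.
At the end, for the whole second after the job is handed in: Ear defenders hang released and still on the bar by their pad, 30 to 155 mm from the post, upright within 0.3 rad. Case flat in the right-hand bay, its middle 47 to 73 mm past the mouth, within 15 mm of the middle line and 0.2 rad of square. Shutter within 6 mm of shut (all of step 1 and all of step 2 and value of joint shutter below 0.006 m and linear speed of defenders below 0.05 m/s and linear speed of case below 0.02 m/s); the robot touches nothing.
It fails at once if the glass-topped case pressed or knocked with more than 10 N (contact force between any of the fingers, the arm, defenders, cupboard and case above 10 N).
It fails at once if the case lifted or tipped (height (world z) of case above 0.012 m or angle between case's own z axis and vertical above 0.15 rad).
It fails at once if the headband gripped with more than 20 N per finger (45 N on both, with a margin) (contact force between the fingers and defenders above 45 N).
It fails at once if the jar, tin or hammer disturbed by more than 30 mm (distance of any of jar, tin, hammer from where it was at the start of the episode above 0.03 m).
It also fails if it takes over 72 s, if anything falls off the work surface, if the arm or the gripper's body presses on something with over 40 N, if the wrist force passes 120 N, or if a joint passes its speed limit or range.

## Working session

There is one attempt and no reset: what is moved stays moved. The work goes in short steps, Python scripts to look and compute and a tool call to move; the robot and the scene stay as the last step left them, time stands still between calls to the robot, and variables do not carry over. Pictures are saved under pics/ and viewed, at most 14 in all, crops included, and the job is handed in when it is done.

Besides the shell and the picture viewer there is one more tool, called after ">>>" as name([rows], argument=value, ...), one row to a line, values as JSON. arm_command: Moves the arm, as the interface text tells. Shifts and turns lie within -1 to 1; 1 stands for 120 mm of shift or pi/4 rad of turn. Its arguments: {"type":"object","properties":{"increments":{"type":"array"},"grip_force":{"type":"number"}},"required":["increments"]}

```bash
mkdir -p pics; ls; python3 - <<'E'
from rig import ctrl
import cv2,numpy as np
s=ctrl.sense();print(s)
for n in["side","top"]:
    im=ctrl.capture(n);cv2.imwrite(f"pics/{n}0.png",im[:,:,::-1]);i=ctrl.camera_info(n);print(n,{k:np.round(v,3).tolist() for k,v in i.items() if k in 'KRt'})
E
```

```text
pics
{'time_s': 0.0, 'joints': array([ 1.02761489e+00,  3.13456282e-01,  1.49849823e+00,  4.85941299e-06,
        1.33100634e+00, -2.23418230e-01]), 'dq': array([-0.00068204, -0.00137984,  0.00018554, -0.00081368, -0.00071559,
       -0.00040856]), 'tau': array([ 3.81892633e-04, -4.12261927e+01, -2.59741634e+01, -1.31702263e-04,
        4.19246338e-03,  1.58667660e-05]), 'eef_pos': array([164.89982269, 498.13433917, 230.70885193]), 'ee_rot': array([-2.58030948e-04,  1.59201853e-01,  9.87245816e-01, -6.33577923e-04]), 'force': array([ 0.49915761, -0.70407892, -0.88711904]), 'wrist_torque': array([0.01962938, 0.00300649, 0.04341233]), 'grip_force': 0.0, 'grip_width': 1.0023508567706498}
side {'K': [[515.469, 0.0, 319.881], [0.0, 515.469, 231.797], [0.0, 0.0, 1.0]], 'R': [[0.921, -0.389, -0.014], [-0.302, -0.69, -0.658], [0.247, 0.61, -0.753]], 't': [-472.713, 256.33, 1087.871]}
top {'K': [[570.072, 0.0, 327.426], [0.0, 570.072, 238.558], [0.0, 0.0, 1.0]], 'R': [[0.022, -1.0, -0.016], [-0.998, -0.021, -0.051], [0.051, 0.017, -0.999]], 't': [1.125, 525.633, 1518.714]}
```

View pics/top0.png

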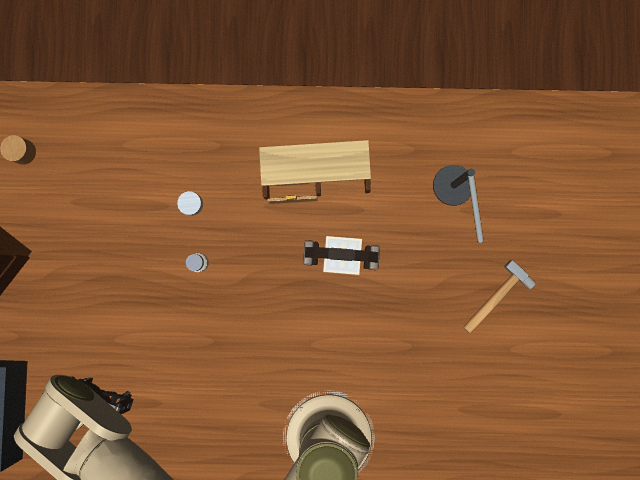

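View pics/side0.png

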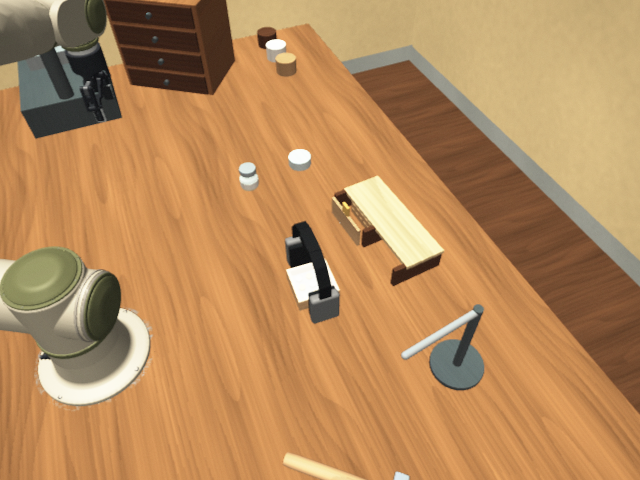

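The top view shows the defenders' headband at about (342,254), the white case at (343,255), the cupboard roof over (260-371,141-186), the wall ends near (367,187) and (318,189), the tab near (291,198), and the hanger bar from (471,172) to (480,241). The side view confirms this layout.

```bash
cat > h.py <<'E'
from rig import ctrl
import cv2,numpy as np
def ray(n,px,info=None):
    i=info or ctrl.camera_info(n);R=np.array(i['R']);t=np.array(i['t']);K=np.array(i['K'])
    px=np.atleast_2d(np.array(px,float))
    d=np.c_[(px-K[:2,2])/[K[0,0],K[1,1]],np.ones(len(px))]
    return -R.T@t,d@R
def onz(n,px,z):
    c,d=ray(n,px);return (c+d*((z-c[2])/d[:,2])[:,None])
def proj(n,X):
    i=ctrl.camera_info(n);p=(np.atleast_2d(X)@np.array(i['R']).T+i['t'])@np.array(i['K']).T;return p[:,:2]/p[:,2:]
E
python3 - <<'E'
from h import *
im=cv2.imread('pics/top0.png');hsv=cv2.cvtColor(im,cv2.COLOR_BGR2HSV)
def box(m,roi,name,z):
    x0,y0,x1,y1=roi;k=np.zeros_like(m);k[y0:y1,x0:x1]=m[y0:y1,x0:x1]
    p=np.argwhere(k)[:,::-1].astype(np.float32);r=cv2.minAreaRect(p);b=cv2.boxPoints(r)
    w=onz('top',b,z)[:,:2];print(name,len(p),r,'\n',w.round(1).tolist(),'centre',w.mean(0).round(1))
    return p
H,S,V=cv2.split(hsv)
box(((S<60)&(V>180)).astype(np.uint8),(310,225,370,285),'case',34)
box(((S<130)&(V>150)&(H>15)).astype(np.uint8),(250,130,380,190),'roof',58)
box(((V<90)).astype(np.uint8),(295,230,390,280),'def',100)
p=box(((S<80)&(V>110)).astype(np.uint8),(465,165,490,250),'bar',205)
box((V<90).astype(np.uint8),(425,160,466,210),'foot',3)
c=np.hstack([cv2.resize(im[130:210,250:390],None,fx=5.7,fy=5.7,interpolation=2)]);
d=cv2.resize(im[225:285,295:390],None,fx=4.2,fy=4.2,interpolation=2);e=cv2.resize(im[155:250,430:500],None,fx=2.65,fy=2.65,interpolation=2)
o=np.zeros((460+255,800,3),np.uint8);o[:c.shape[0],:798]=c[:,:798] if c.shape[1]>=798 else 0
o[456:456+252,:399]=d;o[456:456+252,420:420+e.shape[1]]=e[:252]
cv2.imwrite('pics/crop1.png',o[:,:]) if 0 else cv2.imwrite('pics/crop1.png',cv2.resize(o,None,fx=.83,fy=.83))
E
```

```text
case 842 ((342.223388671875, 254.95787048339844), (35.52649688720703, 35.446754455566406), 4.5739216804504395) 
 [[437.8, 21.8], [531.5, 16.4], [526.0, -77.6], [432.4, -71.9]] centre [481.9 -27.8]
roof 4240 ((314.4463195800781, 162.49278259277344), (38.75092697143555, 109.75537109375), 86.34777069091797) 
 [[761.9, 199.1], [785.9, -89.0], [683.6, -97.4], [659.5, 189.7]] centre [722.7  50.6]
def 966 ((341.1401062011719, 254.62240600585938), (75.4171371459961, 24.528804779052734), 4.2678937911987305) 
 [[455.1, 72.5], [517.2, 69.4], [507.1, -121.4], [445.2, -117.9]] centre [481.1 -24.4]
bar 376 ((475.49664306640625, 208.85232543945312), (67.19256591796875, 5.715397834777832), 81.57302856445312) 
 [[670.2, -317.9], [672.5, -331.1], [516.2, -355.5], [514.0, -342.3]] centre [ 593.2 -336.7]
foot 1130 ((449.0, 185.0), (40.0, 32.0), 90.0) 
 [[732.2, -269.5], [733.9, -356.1], [624.8, -357.1], [623.1, -270.9]] centre [ 678.5 -313.4]
```

View pics/crop1.png

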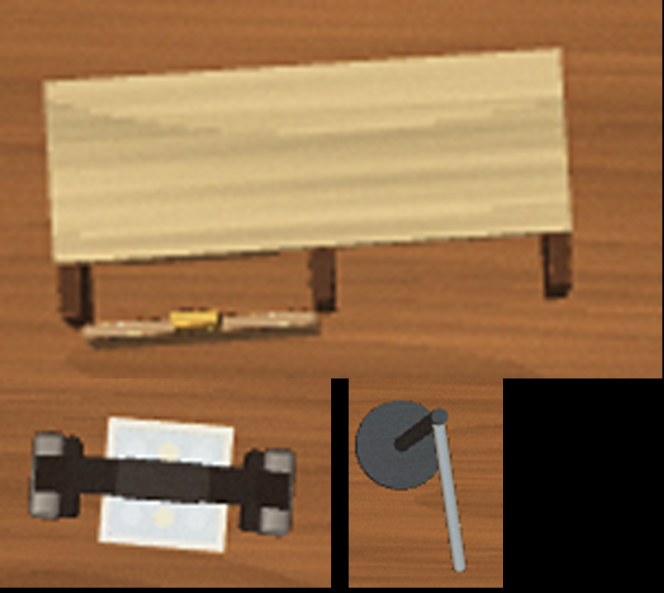

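The crop shows the cupboard's three wall ends, the shutter before the left bay with its tab at about crop (195,320), the defenders astride the case, and the bar's free end at the bottom. Moving above the crown now.

>>> arm_command([
  {"dr":[0,0,0.1844],"offset":[0,0,0],"hand":1},
  {"dr":[0,0,0.1844],"offset":[0,0,0],"hand":1},
  {"dr":[0,0,0.1844],"offset":[0,0,0],"hand":1},
  {"dr":[0,0,0.1844],"offset":[0,0,0],"hand":1},
  {"dr":[0,0,0.1844],"offset":[0,0,0],"hand":1},
  {"dr":[0,0,0.1844],"offset":[0,0,0],"hand":1},
  {"dr":[0,0,0.1844],"offset":[0,0,0],"hand":1},
  {"dr":[0,0,0.1844],"offset":[0,0,0],"hand":1},
], grip_force=20)

```text
time_s: 0.9
eef_pos: [165.0, 498.2, 230.9]
ee_rot: [0.0, 0.676, 0.737, -0.0]
force: [0.9, 0.2, -0.2]
grip_width: 0.998
grip_force: 0.0
```

>>> arm_command([
  {"dr":[0,0,0.1844],"offset":[0,0,0],"hand":1},
  {"dr":[0,0,0],"offset":[-0.3242,0.2203,0],"hand":1},
  {"dr":[0,0,0],"offset":[-0.3242,0.2203,0],"hand":1},
  {"dr":[0,0,0],"offset":[-0.3242,0.2203,0],"hand":1},
  {"dr":[0,0,0],"offset":[-0.3242,0.2203,0],"hand":1},
  {"dr":[0,0,0],"offset":[-0.3242,0.2203,0],"hand":1},
  {"dr":[0,0,0],"offset":[-0.3242,0.2203,0],"hand":1},
  {"dr":[0,0,0],"offset":[-0.3242,0.2203,0],"hand":1},
])

```text
time_s: 1.7
eef_pos: [336.0, 215.0, 231.3]
ee_rot: [-0.0, 0.725, 0.688, 0.0]
force: [1.3, 0.9, 0.1]
grip_width: 0.997
grip_force: 0.0
```

>>> arm_command([
  {"dr":[0,0,0],"offset":[-0.3242,0.2203,0],"hand":1},
  {"dr":[0,0,0],"offset":[-0.3242,0.2203,0],"hand":1},
  {"dr":[0,0,0],"offset":[-0.3242,0.2203,0],"hand":1},
  {"dr":[0,0,0],"offset":[-0.3242,0.2203,0],"hand":1},
  {"dr":[0,0,0],"offset":[-0.3242,0.2203,0],"hand":1},
  {"dr":[0,0,0],"offset":[-0.3242,0.2203,0],"hand":1},
  {"dr":[0,0,0],"offset":[0,0,0],"hand":1},
  {"dr":[0,0,0],"offset":[0,0,0],"hand":1},
])

```text
time_s: 2.5
eef_pos: [481.6, -25.1, 230.7]
ee_rot: [-0.001, 0.726, 0.688, -0.0]
force: [-0.5, -0.2, 0.2]
grip_width: 0.996
grip_force: 0.0
```

```bash
cat >> h.py <<'E'
def wray(px,i):
    K=np.array(i['K']);R=np.array(i['R']);t=np.array(i['t']);px=np.atleast_2d(np.array(px,float))
    v=(px-K[:2,2])/K[0,0];r=np.linalg.norm(v,axis=1,keepdims=True);u=v/np.maximum(r,1e-9)
    return -R.T@t,np.c_[np.sin(r)*u,np.cos(r)]@R
def wz(px,i,z):
    c,d=wray(px,i);return c+d*((z-c[2])/d[:,2])[:,None]
def st():
    s=ctrl.sense();w,x,y,z=s['ee_rot']
    from scipy.spatial.transform import Rotation as Ro
    M=Ro.from_quat([x,y,z,w]).as_matrix();a=np.arctan2(M[1,1],M[0,1])
    print('t%.1f'%s['time_s'],'p',s['eef_pos'].round(1),'yaw %.4f'%a,'tilt',M[:2,2].round(4),'F',s['force'].round(1),'gf %.1f gw %.3f'%(s['grip_force'],s['grip_width']))
    return s['eef_pos'],a
def units(d,a):
    # world delta -> tool units; tool y at angle a, x at a+pi/2, z down
    d=np.array(d,float);return np.round([(-np.sin(a)*d[0]+np.cos(a)*d[1])/120,(np.cos(a)*d[0]+np.sin(a)*d[1])/120,-d[2]/120],4)
E
python3 - <<'E'
from h import *
st();i=ctrl.camera_info('wrist');im=ctrl.capture('wrist');cv2.imwrite('pics/w1.png',im[:,:,::-1])
import pickle;pickle.dump(i,open('w1.pkl','wb'))
print(np.array(i['K'])[0],(-np.array(i['R']).T@np.array(i['t'])).round(1),np.array(i['R']).round(2).tolist())
b=onz('top',[[342.8,181],[341.8,254.1]],58);print(b, onz('top',[[341.8,254.1]],170))
E
```

```text
t2.5 p [481.6 -25.1 230.7] yaw -0.0539 tilt [-0.0014  0.0006] F [-0.5 -0.2  0.2] gf 0.0 gw 0.996
[371.64829954   0.         314.56123487] [485.5  43.6 373.5] [[1.0, -0.05, -0.0], [-0.05, -0.96, 0.27], [-0.02, -0.27, -0.96]]
[[675.16461345 -25.08917138  58.        ]
 [483.48196011 -26.49025888  58.        ]] [[480.74992162 -25.52984079 170.        ]]
```

View pics/w1.png

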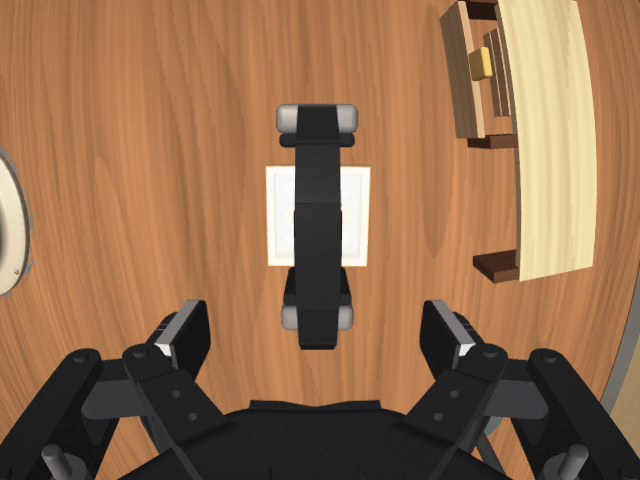

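The wrist view shows the headband at columns 296-341, centred at about 318, the case at (266-370,166-266), and the cupboard on the right.

```bash
python3 - <<'E'
from h import *
import pickle;i=pickle.load(open('w1.pkl','rb'))
print('crown edges',wz([[294,240],[342,240],[296,300],[340,300]],i,170).round(1))
im=cv2.imread('pics/w1.png');m=(im.min(2)>190).astype(np.uint8);m[:,:230]=0;m[:,400:]=0;m[:150]=0;m[280:]=0
p=np.argwhere(m)[:,::-1];w=wz(p,i,34)[:,:2].astype(np.float32);r=cv2.minAreaRect(w);print('case',r,cv2.boxPoints(r).round(1).tolist())
print('cupboard roof front corners: R',wz([[520,281]],i,58).round(1),'L',wz([[496,0]],i,58).round(1),'wall end tops R',wz([[474,262]],i,58).round(1), 'wall bottom R',wz([[497,283]],i,0).round(1))
print('tab top',wz([[483,62]],i,87).round(1), 'top cam tab',onz('top',[[250+197/4.73,130+320/4.73]],87).round(1))
E
```

```text
crown edges [[470.5 -10.4 170. ]
 [497.7 -11.9 170. ]
 [469.  -47.6 170. ]
 [495.4 -49.1 170. ]]
case ((483.66510009765625, -25.764476776123047), (94.25971221923828, 95.1280746459961), 86.86973571777344) [[433.6000061035156, -70.19999694824219], [528.5999755859375, -75.4000015258789], [533.7000122070312, 18.700000762939453], [438.70001220703125, 23.899999618530273]]
cupboard roof front corners: R [[687.  -95.1  58. ]] L [[660.7 180.7  58. ]] wall end tops R [[631.  -70.7  58. ]] wall bottom R [[ 691.2 -120.2    0. ]]
tab top [[625.6 109.4  87. ]] top cam tab [[625.  105.7  87. ]]
```

>>> arm_command([
  {"dr":[0,0,0],"offset":[0,0.0075,0.2],"hand":1},
  {"dr":[0,0,0],"offset":[0,0,0.25],"hand":1},
  {"dr":[0,0,0],"offset":[0,0,0.15],"hand":0.6},
  {"dr":[0,0,0],"offset":[0,0,0.08],"hand":0.3},
  {"dr":[0,0,0],"offset":[0,0,0],"hand":0},
  {"dr":[0,0,0],"offset":[0,0,0],"hand":-0.15},
  {"dr":[0,0,0],"offset":[0,0,0],"hand":-0.25},
  {"dr":[0,0,0],"offset":[0,0,0],"hand":-0.25},
], grip_force=20)

```text
time_s: 3.35
eef_pos: [483.0, -24.7, 150.5]
ee_rot: [0.001, 0.725, 0.688, 0.0]
force: [0.4, -0.0, -0.2]
grip_width: 0.376
grip_force: 0.0
```

>>> arm_command([
  {"dr":[0,0,0],"offset":[0,0,0],"hand":-0.32},
  {"dr":[0,0,0],"offset":[0,0,0],"hand":-0.36},
  {"dr":[0,0,0],"offset":[0,0,0],"hand":-0.4},
  {"dr":[0,0,0],"offset":[0,0,0],"hand":-0.45},
  {"dr":[0,0,0],"offset":[0,0,0],"hand":-0.5},
  {"dr":[0,0,0],"offset":[0,0,0],"hand":-0.5},
])

```text
time_s: 3.95
eef_pos: [483.0, -24.8, 150.1]
ee_rot: [0.0, 0.725, 0.688, 0.0]
force: [1.4, 0.7, 5.3]
grip_width: 0.322
grip_force: 20.8
```

>>> arm_command([
  {"dr":[0,0,0],"offset":[0,0,-0.05],"hand":-0.5},
  {"dr":[0,0,0],"offset":[0,0,-0.1],"hand":-0.5},
  {"dr":[0,0,0],"offset":[0,0,-0.15],"hand":-0.5},
  {"dr":[0,0,0],"offset":[0,0,-0.2],"hand":-0.5},
  {"dr":[0,0,0],"offset":[0,0,-0.2],"hand":-0.5},
  {"dr":[0,0,-0.07],"offset":[0,0,-0.1],"hand":-0.5},
  {"dr":[0,0,-0.126],"offset":[0,0,0],"hand":-0.5},
  {"dr":[0,0,-0.07],"offset":[0,0,0],"hand":-0.5},
])

```text
time_s: 4.75
eef_pos: [482.5, -24.7, 246.6]
ee_rot: [0.0, 0.648, 0.761, 0.0]
force: [0.2, 0.0, -2.6]
grip_width: 0.323
grip_force: 20.2
```

>>> arm_command([
  {"dr":[0,0,0],"offset":[-0.15,-0.0305,0],"hand":-0.5},
  {"dr":[0,0,0],"offset":[-0.3,-0.061,0],"hand":-0.5},
  {"dr":[0,0,0],"offset":[-0.35,-0.0712,0],"hand":-0.5},
  {"dr":[0,0,0],"offset":[-0.35,-0.0712,0],"hand":-0.5},
  {"dr":[0,0,0],"offset":[-0.35,-0.0712,0],"hand":-0.5},
  {"dr":[0,0,0],"offset":[-0.35,-0.0712,0],"hand":-0.5},
  {"dr":[0,0,0],"offset":[-0.35,-0.0712,0],"hand":-0.5},
  {"dr":[0,0,0],"offset":[-0.25,-0.0508,0],"hand":-0.5},
])

```text
time_s: 5.55
eef_pos: [468.6, -326.9, 246.0]
ee_rot: [-0.0, 0.65, 0.76, -0.0]
force: [-0.3, 0.1, -2.6]
grip_width: 0.324
grip_force: 20.2
```

>>> arm_command([
  {"dr":[0,0,0],"offset":[-0.16,-0.0326,0],"hand":-0.5},
  {"dr":[0,0,0],"offset":[-0.1,-0.02,0],"hand":-0.5},
  {"dr":[0,0,0],"offset":[0,0,0],"hand":-0.5},
  {"dr":[0,0,0],"offset":[0,0,0],"hand":-0.5},
  {"dr":[0,0,0],"offset":[0,0,0],"hand":-0.5},
])

```text
time_s: 6.05
eef_pos: [468.3, -355.2, 246.0]
ee_rot: [-0.0, 0.649, 0.761, 0.0]
force: [-0.2, 0.1, -2.6]
grip_width: 0.325
grip_force: 20.3
```

```bash
python3 - <<'E'
from h import *
st();i=ctrl.camera_info('wrist')
a=ctrl.capture('wrist')[:,:,::-1];b=ctrl.capture('side')[:,:,::-1]
cv2.imwrite('pics/c2.png',np.hstack([cv2.resize(a,(400,300)),cv2.resize(b[200:440,200:520],(400,300))]))
im=ctrl.capture('top')[:,:,::-1];cv2.imwrite('pics/t2.png',im)
E
```

```text
t6.0 p [ 468.3 -355.2  246. ] yaw 0.1576 tilt [0.0001 0.0002] F [-0.2  0.1 -2.6] gf 20.3 gw 0.325
```

View pics/c2.png

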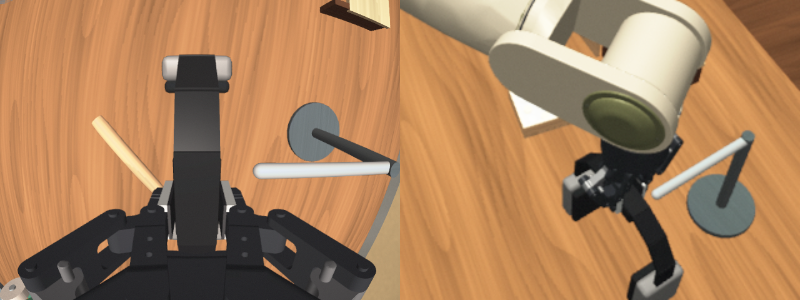

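The defenders are held squarely, with the bar's free end (wrist crop (256,170)) just ahead of and below the pad. Next is moving along the bar and lowering.

>>> arm_command([
  {"dr":[0,0,0],"offset":[0,0.12,0],"hand":-0.5},
  {"dr":[0,0,0],"offset":[0,0.22,0],"hand":-0.5},
  {"dr":[0,0,0],"offset":[0,0.26,0],"hand":-0.5},
  {"dr":[0,0,0],"offset":[0,0.22,0],"hand":-0.5},
  {"dr":[0,0,0],"offset":[0,0.15,0],"hand":-0.5},
  {"dr":[0,0,0],"offset":[0,0.07,0],"hand":-0.5},
  {"dr":[0,0,0],"offset":[0,0,0],"hand":-0.5},
])

```text
time_s: 6.9
eef_pos: [591.7, -336.3, 245.3]
ee_rot: [-0.0, 0.649, 0.761, -0.0]
force: [0.5, 0.9, -2.4]
grip_width: 0.325
grip_force: 20.5
```

>>> arm_command([
  {"dr":[0,0,0],"offset":[0,0,0.08],"hand":-0.5},
  {"dr":[0,0,0],"offset":[0,0,0.08],"hand":-0.5},
  {"dr":[0,0,0],"offset":[0,0,0.04],"hand":-0.5},
  {"dr":[0,0,0],"offset":[0,0,0.02],"hand":-0.5},
  {"dr":[0,0,0],"offset":[0,0,0.01],"hand":-0.5},
  {"dr":[0,0,0],"offset":[0,0,0],"hand":-0.5},
])

```text
time_s: 7.5
eef_pos: [591.3, -336.9, 218.2]
ee_rot: [0.0, 0.65, 0.76, 0.0]
force: [-0.6, 0.0, -3.3]
grip_width: 0.326
grip_force: 20.5
```

>>> arm_command([
  {"dr":[0,0,0],"offset":[0,0,0.01],"hand":-0.5},
  {"dr":[0,0,0],"offset":[0,0,0.01],"hand":-0.5},
  {"dr":[0,0,0],"offset":[0,0,0],"hand":-0.5},
  {"dr":[0,0,0],"offset":[0,0,0],"hand":-0.5},
])

```text
time_s: 7.9
eef_pos: [591.4, -336.9, 216.2]
ee_rot: [0.0, 0.65, 0.76, 0.0]
force: [0.7, 1.0, 0.9]
grip_width: 0.323
grip_force: 20.9
```

```bash
python3 - <<'E'
from h import *
st()
E
```

```text
t7.9 p [ 591.4 -336.9  216.2] yaw 0.1565 tilt [ 0.0006 -0.0005] F [0.7 1.  0.9] gf 20.9 gw 0.323
```

Contact made. Releasing gently and rising.

>>> arm_command([
  {"dr":[0,0,0],"offset":[0,0,0],"hand":-0.33},
  {"dr":[0,0,0],"offset":[0,0,0],"hand":-0.25},
  {"dr":[0,0,0],"offset":[0,0,0],"hand":-0.1},
  {"dr":[0,0,0],"offset":[0,0,0],"hand":0.1},
  {"dr":[0,0,0],"offset":[0,0,0],"hand":0.2},
  {"dr":[0,0,0],"offset":[0,0,-0.1],"hand":0.2},
  {"dr":[0,0,0],"offset":[0,0,-0.25],"hand":0.2},
  {"dr":[0,0,0],"offset":[0,0,-0.35],"hand":0.2},
])

```text
time_s: 8.7
eef_pos: [590.8, -336.4, 299.9]
ee_rot: [-0.002, 0.65, 0.76, -0.0]
force: [-0.1, 0.2, 0.2]
grip_width: 0.601
grip_force: 0.0
```

```bash
python3 - <<'E'
from h import *
st();i=ctrl.camera_info('wrist')
a=ctrl.capture('wrist')[:,:,::-1];b=ctrl.capture('side')[:,:,::-1]
cv2.imwrite('pics/c3.png',np.hstack([cv2.resize(a,(400,300)),cv2.resize(b[200:440,240:560],(400,300))]))
E
```

```text
t8.7 p [ 590.8 -336.4  299.9] yaw 0.1565 tilt [-0.0025  0.0021] F [-0.1  0.2  0.2] gf 0.0 gw 0.601
```

View pics/c3.png

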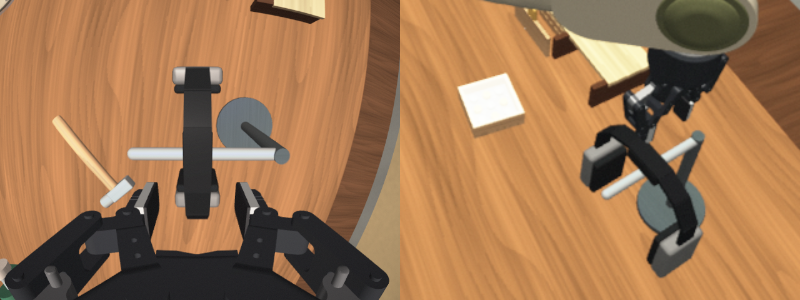

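The defenders hang on the bar, one cup each side, and are released. Next I'll turn the tool and go behind the case.

```bash
python3 - <<'E'
from h import *
im=ctrl.capture('top')[:,:,::-1]
H,S,V=cv2.split(cv2.cvtColor(np.ascontiguousarray(im),cv2.COLOR_BGR2HSV))
m=((S<60)&(V>170)).astype(np.uint8);m[:225]=0;m[285:]=0;m[:,:310]=0;m[:,370:]=0
w=onz('top',np.argwhere(m)[:,::-1],34)[:,:2].astype(np.float32);r=cv2.minAreaRect(w);print(len(w),r)
b=ctrl.capture('side')[:,:,::-1];S=b.max(2).astype(int)-b.min(2);k=((S<40)&(b.min(2)>215)).astype(np.uint8);k[:225]=0;k[320:]=0;k[:,:270]=0;k[:,350:]=0
w=onz('side',np.argwhere(k)[:,::-1],34)[:,:2].astype(np.float32);print(len(w),cv2.minAreaRect(w))
p,a=st();print('at 300->', units([405-p[0],-22.3-p[1],0],1.513))
E
```

```text
1255 ((481.95635986328125, -27.927852630615234), (93.61515808105469, 93.64380645751953), 86.52613067626953)
1417 ((482.6465759277344, -27.23670196533203), (94.22723388671875, 94.56591796875), 86.67514038085938)
t8.9 p [ 591.5 -336.9  301.3] yaw 0.1565 tilt [ 0.0021 -0.0017] F [ 0.2  0.1 -1.1] gf 0.0 gw 0.601
at 300-> [ 1.7028  2.5278 -0.    ]
```

>>> arm_command([
  {"dr":[0,0,-0.1728],"offset":[0,0,-0.05],"hand":0.2},
  {"dr":[0,0,-0.1728],"offset":[0,0,0],"hand":0.2},
  {"dr":[0,0,-0.1728],"offset":[0,0,0],"hand":0.2},
  {"dr":[0,0,-0.1728],"offset":[0,0,0],"hand":0.2},
  {"dr":[0,0,-0.1728],"offset":[0,0,0],"hand":0.2},
  {"dr":[0,0,-0.1728],"offset":[0,0,0],"hand":0.2},
  {"dr":[0,0,-0.1728],"offset":[0,0,0],"hand":0.2},
  {"dr":[0,0,-0.1728],"offset":[0,0,0],"hand":0.2},
])

```text
time_s: 9.7
eef_pos: [591.1, -336.7, 304.6]
ee_rot: [-0.001, 0.161, 0.987, 0.001]
force: [-0.7, 0.2, -0.8]
grip_width: 0.606
grip_force: 0.0
```

>>> arm_command([
  {"dr":[0,0,-0.1728],"offset":[0,0,0],"hand":0.2},
  {"dr":[0,0,-0.1728],"offset":[0,0,0],"hand":0.2},
  {"dr":[0,0,0],"offset":[0,0,0],"hand":0.2},
])

```text
time_s: 10.0
eef_pos: [591.1, -336.7, 304.7]
ee_rot: [-0.001, 0.028, 1.0, 0.001]
force: [-0.8, 0.3, -0.8]
grip_width: 0.6
grip_force: 0.0
```

>>> arm_command([
  {"dr":[0,0,0],"offset":[0.2129,0.316,0],"hand":0.2},
  {"dr":[0,0,0],"offset":[0.2129,0.316,0],"hand":0.2},
  {"dr":[0,0,0],"offset":[0.2129,0.316,0],"hand":0.2},
  {"dr":[0,0,0],"offset":[0.2129,0.316,0],"hand":0.2},
  {"dr":[0,0,0],"offset":[0.2129,0.316,0],"hand":0.2},
  {"dr":[0,0,0],"offset":[0.2129,0.316,0],"hand":0.2},
  {"dr":[0,0,0],"offset":[0.2129,0.316,0],"hand":0.2},
  {"dr":[0,0,0],"offset":[0.2129,0.316,0],"hand":0.2},
])

```text
time_s: 10.8
eef_pos: [403.1, -20.8, 305.3]
ee_rot: [-0.0, 0.031, 1.0, 0.0]
force: [1.8, 0.8, 0.3]
grip_width: 0.6
grip_force: 0.0
```

>>> arm_command([
  {"dr":[0,0,0],"offset":[0,0,0.35],"hand":0.2},
  {"dr":[0,0,0],"offset":[0,0,0.35],"hand":0.2},
  {"dr":[0,0,0],"offset":[0,0,0.35],"hand":0.2},
  {"dr":[0,0,0],"offset":[0,0,0.35],"hand":0.2},
  {"dr":[0,0,0],"offset":[0,0,0.35],"hand":0.2},
  {"dr":[0,0,0],"offset":[0,0,0.35],"hand":0.2},
  {"dr":[0,0,0],"offset":[0,0,0.2],"hand":0.2},
  {"dr":[0,0,0],"offset":[0,0,0],"hand":0.2},
])

```text
time_s: 11.6
eef_pos: [402.5, -21.6, 27.3]
ee_rot: [-0.003, 0.03, 1.0, 0.001]
force: [-0.7, 0.1, 0.5]
grip_width: 0.599
grip_force: 0.0
```

```bash
python3 - <<'E'
from h import *
p,a=st();i=ctrl.camera_info('wrist')
im=ctrl.capture('wrist')[:,:,::-1];cv2.imwrite('pics/w4.png',im)
import pickle;pickle.dump(i,open('w4.pkl','wb'))
print((-np.array(i['R']).T@i['t']).round(1))
E
```

```text
t11.6 p [402.5 -21.6  27.3] yaw 1.5101 tilt [-0.0062  0.0022] F [-0.7  0.1  0.5] gf 0.0 gw 0.599
[335.1 -17.3 170.6]
```

View pics/w4.png

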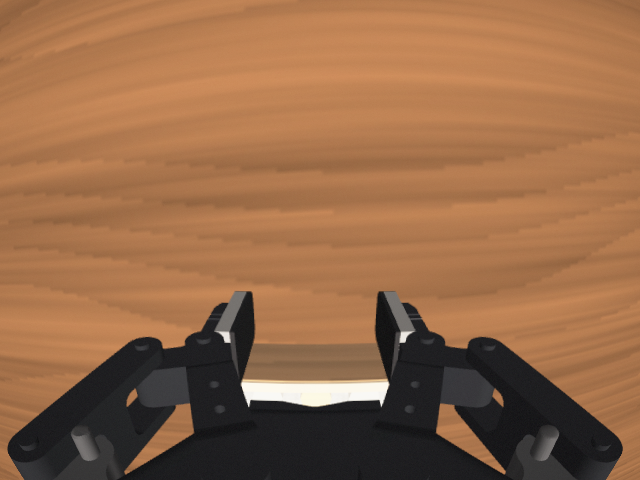

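The wrist view shows the case's near edge square across the gap at about row 350-380, between and ahead of the fingertips (240,320) and (390,320).

```bash
python3 - <<'E'
from h import *
import pickle;i=pickle.load(open('w4.pkl','rb'))
px=[[150,345],[10,450],[135,390],[205,345],[235,295],[253,295],[245,380]]
for z in(27,35,50,65,80,95):
    c,d=wray(px,i); w=wz(px,i,z); print(z,[(round(402.5-x[0]),round(x[1]+21.6)) for x in w])
print('case near top edge',wz([[240,381],[315,379],[388,381]],i,34).round(1))
print('near bottom edge',wz([[315,344]],i,0).round(1))
E
```

```text
27 [(-17, -80), (-128, -252), (-46, -97), (-17, -51), (8, -33), (7, -25), (-37, -35)]
35 [(-12, -75), (-117, -238), (-39, -91), (-12, -48), (11, -31), (11, -24), (-31, -33)]
50 [(-4, -66), (-96, -211), (-28, -81), (-3, -42), (17, -27), (17, -21), (-20, -29)]
65 [(5, -58), (-76, -184), (-16, -70), (6, -36), (24, -23), (23, -17), (-9, -25)]
80 [(14, -49), (-56, -157), (-4, -60), (14, -31), (30, -19), (30, -14), (2, -20)]
95 [(23, -40), (-35, -131), (8, -49), (23, -25), (36, -15), (36, -11), (13, -16)]
case near top edge [[434.6 -57.1  34. ]
 [434.6 -23.   34. ]
 [438.8   9.9  34. ]]
near bottom edge [[436.3 -23.    0. ]]
```

>>> arm_command([
  {"dr":[0,0,0],"offset":[0,-0.008,0.06],"hand":-0.3},
  {"dr":[0,0,0],"offset":[0,0,0.0675],"hand":-0.3},
  {"dr":[0,0,0],"offset":[-0.03,0,0],"hand":-0.3},
  {"dr":[0,0,0],"offset":[-0.04,0,0],"hand":-0.3},
  {"dr":[0,0,0],"offset":[-0.03,0,0],"hand":-0.3},
  {"dr":[0,0,0],"offset":[-0.02,0,0],"hand":-0.3},
  {"dr":[0,0,0],"offset":[0,0,0],"hand":-0.3},
  {"dr":[0,0,0],"offset":[0,0,0],"hand":-0.3},
])

```text
time_s: 12.45
eef_pos: [418.8, -24.0, 14.4]
ee_rot: [-0.0, 0.029, 1.0, 0.0]
force: [0.5, 0.3, 0.5]
grip_width: 0.345
grip_force: 0.0
```

>>> arm_command([
  {"dr":[0,0,0],"offset":[-0.015,0,0],"hand":-0.3},
  {"dr":[0,0,0],"offset":[-0.015,0,0],"hand":-0.3},
  {"dr":[0,0,0],"offset":[-0.015,0,0],"hand":-0.3},
  {"dr":[0,0,0],"offset":[-0.015,0,0],"hand":-0.3},
  {"dr":[0,0,0],"offset":[-0.015,0,0],"hand":-0.3},
  {"dr":[0,0,0],"offset":[-0.015,0,0],"hand":-0.3},
])

```text
time_s: 13.05
eef_pos: [429.5, -24.6, 14.3]
ee_rot: [-0.0, 0.029, 1.0, 0.0]
force: [-2.3, -0.2, -0.1]
grip_width: 0.35
grip_force: 1.3
```

```bash
python3 - <<'E'
from h import *
p,a=st()
E
```

```text
t13.1 p [429.5 -24.6  14.3] yaw 1.5137 tilt [-0.0009  0.0003] F [-2.3 -0.2 -0.1] gf 1.3 gw 0.350
```

Contact is made at 2.3 N, well under the limit. Pushing while turning gently to the cupboard's heading.

>>> arm_command([
  {"dr":[0,0,-0.0076],"offset":[-0.025,-0.001,0],"hand":-0.3},
  {"dr":[0,0,-0.0076],"offset":[-0.0414,-0.0015,0],"hand":-0.3},
  {"dr":[0,0,-0.0076],"offset":[-0.0414,-0.0015,0],"hand":-0.3},
  {"dr":[0,0,-0.0076],"offset":[-0.0414,-0.0015,0],"hand":-0.3},
  {"dr":[0,0,-0.0076],"offset":[-0.0414,-0.0015,0],"hand":-0.3},
  {"dr":[0,0,-0.0076],"offset":[-0.0414,-0.0015,0],"hand":-0.3},
  {"dr":[0,0,-0.0076],"offset":[-0.0414,-0.0015,0],"hand":-0.3},
  {"dr":[0,0,-0.0076],"offset":[-0.0414,-0.0015,0],"hand":-0.3},
])

```text
time_s: 13.85
eef_pos: [467.8, -27.4, 14.4]
ee_rot: [-0.0, 0.004, 1.0, 0.0]
force: [-1.2, -0.5, -1.7]
grip_width: 0.351
grip_force: 0.7
```

>>> arm_command([
  {"dr":[0,0,-0.0076],"offset":[-0.0414,-0.0034,0],"hand":-0.3},
  {"dr":[0,0,-0.0076],"offset":[-0.0414,-0.0034,0],"hand":-0.3},
  {"dr":[0,0,-0.0076],"offset":[-0.0414,-0.0034,0],"hand":-0.3},
  {"dr":[0,0,-0.0076],"offset":[-0.0414,-0.0034,0],"hand":-0.3},
  {"dr":[0,0,-0.0076],"offset":[-0.0414,-0.0034,0],"hand":-0.3},
  {"dr":[0,0,-0.0076],"offset":[-0.0414,-0.0034,0],"hand":-0.3},
  {"dr":[0,0,-0.0076],"offset":[-0.0414,-0.0034,0],"hand":-0.3},
  {"dr":[0,0,-0.0076],"offset":[-0.0414,-0.0034,0],"hand":-0.3},
])

```text
time_s: 14.65
eef_pos: [507.6, -30.2, 14.4]
ee_rot: [-0.0, -0.019, 1.0, 0.0]
force: [-2.1, -0.6, -0.8]
grip_width: 0.354
grip_force: 0.7
```

>>> arm_command([
  {"dr":[0,0,-0.0076],"offset":[-0.0414,-0.0054,0],"hand":-0.3},
  {"dr":[0,0,-0.0076],"offset":[-0.0414,-0.0054,0],"hand":-0.3},
  {"dr":[0,0,-0.0076],"offset":[-0.0414,-0.0054,0],"hand":-0.3},
  {"dr":[0,0,-0.0076],"offset":[-0.0414,-0.0054,0],"hand":-0.3},
  {"dr":[0,0,-0.0076],"offset":[-0.0414,-0.0054,0],"hand":-0.3},
  {"dr":[0,0,-0.0076],"offset":[-0.0414,-0.0054,0],"hand":-0.3},
  {"dr":[0,0,-0.0076],"offset":[-0.0414,-0.0054,0],"hand":-0.3},
  {"dr":[0,0,-0.0076],"offset":[-0.02,-0.0027,0],"hand":-0.3},
])

```text
time_s: 15.45
eef_pos: [545.0, -33.0, 14.4]
ee_rot: [0.0, -0.043, 0.999, -0.0]
force: [-3.3, -0.3, 1.3]
grip_width: 0.354
grip_force: 1.4
```

```bash
python3 - <<'E'
from h import *
p,a=st()
b=ctrl.capture('side')[:,:,::-1];t=ctrl.capture('top')[:,:,::-1]
cv2.imwrite('pics/c5.png',np.vstack([np.hstack([cv2.resize(b[180:330,280:480],(400,300),interpolation=2),cv2.resize(t[130:265,260:440],(400,300),interpolation=2)]),np.hstack([cv2.resize(ctrl.capture('wrist')[:,:,::-1],(400,300)),np.zeros((300,400,3),np.uint8)])]))
E
```

```text
t15.4 p [545.  -33.   14.4] yaw 1.6574 tilt [ 0.0002 -0.0001] F [-3.3 -0.3  1.3] gf 1.4 gw 0.354
```

View pics/c5.png

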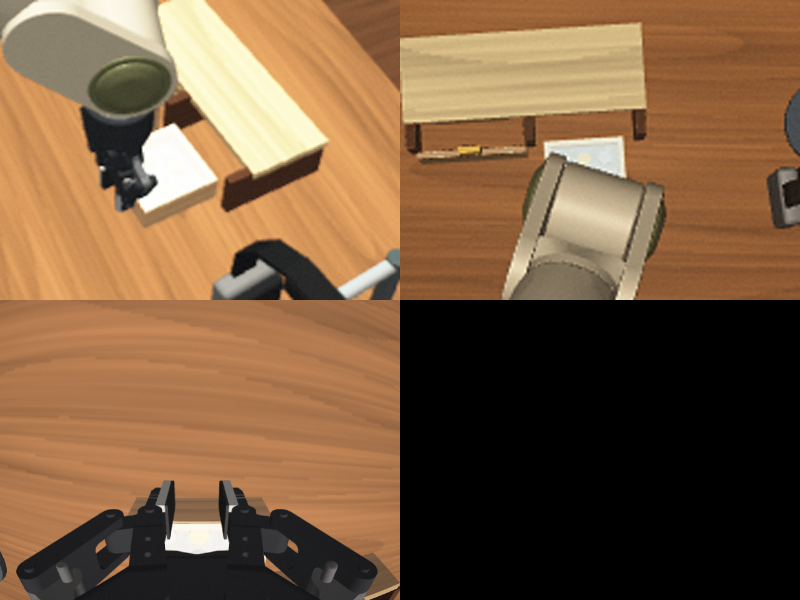

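The case is against both fingers, with its front edge (crop (545,141)-(623,137)) between the mid wall (535) and the right wall (634). Checking the alignment.

```bash
python3 - <<'E'
from h import *
O=np.array([647.5,-24.2]);c,s=np.cos(.086),np.sin(.086);f=lambda w:((w[:,:2]-O)@np.array([[c,-s],[s,c]])).round(1)
t=ctrl.capture('top')[:,:,::-1];H,S,V=cv2.split(cv2.cvtColor(np.ascontiguousarray(t),cv2.COLOR_BGR2HSV))
m=((S<60)&(V>170)).astype(np.uint8);m[:188]=0;m[199:]=0;m[:,:318]=0;m[:,:]*=1;m[:,366:]=0
p=np.argwhere(m)[:,::-1];e=[[p[p[:,1]==r][:,0].min()-.5,p[p[:,1]==r][:,0].max()+.5,r] for r in (195,196,197)]
for l,r,y in e: print('case L/R in cup',f(onz('top',[[l,y],[r,y]],34)).tolist())
print('front',f(onz('top',[[343,p[abs(p[:,0]-343)<2][:,1].min()-.5]],34)))
D=(V<70)|(V<110)&(S>120)
for r in (183,185,187): 
  x=np.where(D[r,300:380])[0]+300;print(r,x.tolist())
E
```

```text
case L/R in cup [[-3.1, 47.3], [-9.2, -45.6]]
case L/R in cup [[-5.8, 47.5], [-11.9, -45.5]]
case L/R in cup [[-8.4, 47.6], [-14.5, -45.3]]
front [[ 0.4 -2.3]]
183 [301, 302, 303, 304, 305, 306, 307, 308, 316, 317, 318, 319, 320, 364, 365, 366, 367, 368, 369, 370]
185 [315, 316, 317, 318, 319, 320, 365, 366, 367, 368, 369]
187 [316, 317, 318, 319, 320, 365, 367, 368, 369, 370]
```

>>> arm_command([
  {"dr":[0,0,0],"offset":[-0.03,0,0],"hand":-0.3},
  {"dr":[0,0,0],"offset":[-0.0417,0,0],"hand":-0.3},
  {"dr":[0,0,0],"offset":[-0.0417,0,0],"hand":-0.3},
  {"dr":[0,0,0],"offset":[-0.0417,0,0],"hand":-0.3},
  {"dr":[0,0,0],"offset":[-0.0417,0,0],"hand":-0.3},
  {"dr":[0,0,0],"offset":[-0.0417,0,0],"hand":-0.3},
  {"dr":[0,0,0],"offset":[-0.0417,0,0],"hand":-0.3},
  {"dr":[0,0,0],"offset":[-0.0417,0,0],"hand":-0.3},
])

```text
time_s: 16.45
eef_pos: [583.4, -29.5, 14.4]
ee_rot: [-0.0, -0.043, 0.999, -0.0]
force: [-4.5, -0.6, 3.0]
grip_width: 0.352
grip_force: 1.9
```

>>> arm_command([
  {"dr":[0,0,0],"offset":[-0.0417,0,0],"hand":-0.3},
  {"dr":[0,0,0],"offset":[-0.0417,0,0],"hand":-0.3},
  {"dr":[0,0,0],"offset":[-0.0417,0,0],"hand":-0.3},
  {"dr":[0,0,0],"offset":[-0.0417,0,0],"hand":-0.3},
  {"dr":[0,0,0],"offset":[-0.0417,0,0],"hand":-0.3},
])

```text
time_s: 16.95
eef_pos: [608.4, -27.4, 14.4]
ee_rot: [0.0, -0.043, 0.999, -0.0]
force: [-3.8, -1.1, 2.9]
grip_width: 0.352
grip_force: 1.9
```

```bash
python3 - <<'E'
from h import *
p,a=st();print((p[:2]-[648.5,-24.1]))
E
```

```text
t16.9 p [608.4 -27.4  14.4] yaw 1.6569 tilt [ 0. -0.] F [-3.8 -1.1  2.9] gf 1.9 gw 0.352
[-40.11584293  -3.28833115]
```

>>> arm_command([
  {"dr":[0,0,0],"offset":[-0.03,0,0],"hand":-0.3},
  {"dr":[0,0,0],"offset":[-0.03,0,0],"hand":-0.3},
  {"dr":[0,0,0],"offset":[-0.03,0,0],"hand":-0.3},
  {"dr":[0,0,0],"offset":[-0.03,0,0],"hand":-0.3},
  {"dr":[0,0,0],"offset":[-0.03,0,0],"hand":-0.3},
  {"dr":[0,0,0],"offset":[-0.03,0,0],"hand":-0.3},
  {"dr":[0,0,0],"offset":[-0.03,0,0],"hand":-0.3},
  {"dr":[0,0,0],"offset":[-0.03,0,0],"hand":-0.3},
])

```text
time_s: 17.75
eef_pos: [637.0, -24.9, 14.4]
ee_rot: [0.0, -0.043, 0.999, 0.0]
force: [-3.1, -0.3, 1.6]
grip_width: 0.35
grip_force: 1.6
```

```bash
python3 - <<'E'
from h import *
p,a=st();print((p[:2]-[648.5,-24.1]))
E
```

```text
t17.8 p [637.  -24.9  14.4] yaw 1.6569 tilt [0. 0.] F [-3.1 -0.3  1.6] gf 1.6 gw 0.350
[-11.53344252  -0.80792306]
```

>>> arm_command([
  {"dr":[0,0,0],"offset":[-0.025,0,0],"hand":-0.3},
  {"dr":[0,0,0],"offset":[-0.025,0,0],"hand":-0.3},
  {"dr":[0,0,0],"offset":[-0.025,0,0],"hand":-0.3},
  {"dr":[0,0,0],"offset":[-0.015,0,0],"hand":-0.3},
  {"dr":[0,0,0],"offset":[0,0,0],"hand":-0.3},
])

```text
time_s: 18.25
eef_pos: [647.8, -24.0, 14.3]
ee_rot: [0.0, -0.043, 0.999, -0.0]
force: [-0.1, -0.2, -0.6]
grip_width: 0.347
grip_force: 0.0
```

```bash
python3 - <<'E'
from h import *
p,a=st();print((p[:2]-[648.5,-24.1]))
import pickle
pickle.dump(ctrl.camera_info('wrist'),open('w6.pkl','wb'))
im=ctrl.capture('wrist')[:,:,::-1];b=ctrl.capture('side')[:,:,::-1];cv2.imwrite('pics/w6.png',im)
cv2.imwrite('pics/c6.png',np.hstack([cv2.resize(im[230:470,160:480],(400,300)),cv2.resize(b[150:300,300:500],(400,300),interpolation=2)]))
E
```

```text
t18.2 p [647.8 -24.   14.3] yaw 1.6569 tilt [ 0.0009 -0.    ] F [-0.1 -0.2 -0.6] gf 0.0 gw 0.347
[-0.65809065  0.10762378]
```

View pics/c6.png

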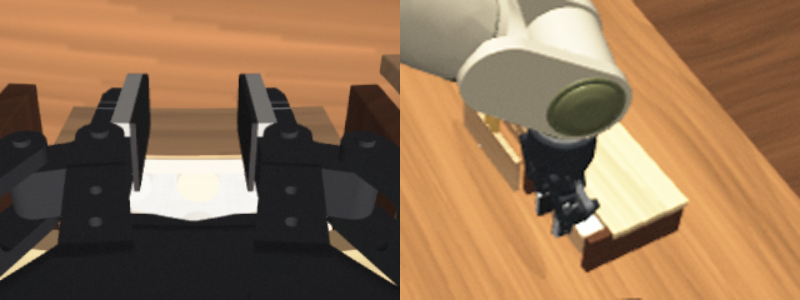

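The case sits inside the right-hand bay with the fingers just clear of its near face. Backing off, rising, then measuring the depth.

>>> arm_command([
  {"dr":[0,0,0],"offset":[0.05,0,0],"hand":-0.3},
  {"dr":[0,0,0],"offset":[0.15,0,0],"hand":-0.3},
  {"dr":[0,0,0],"offset":[0.3,0,0],"hand":-0.3},
  {"dr":[0,0,0],"offset":[0.2,0,-0.2],"hand":-0.6},
  {"dr":[0,0,0],"offset":[0,0,-0.38],"hand":-1},
  {"dr":[0,0,0],"offset":[0,0,-0.38],"hand":-1},
  {"dr":[0,0,0],"offset":[0,0,-0.3],"hand":-1},
  {"dr":[0,0,0],"offset":[0,0,0],"hand":-1},
])

```text
time_s: 19.15
eef_pos: [565.5, -31.7, 170.9]
ee_rot: [0.005, -0.043, 0.999, -0.001]
force: [0.1, 0.4, -0.3]
grip_width: -0.002
grip_force: 0.0
```

>>> arm_command([
  {"dr":[0,0,0],"offset":[0,0.35,0],"hand":-1},
  {"dr":[0,0,0],"offset":[0,0.35,0],"hand":-1},
  {"dr":[0,0,0],"offset":[0,0.35,0],"hand":-1},
  {"dr":[0,0,0],"offset":[0,0.35,0],"hand":-1},
  {"dr":[0,0,0],"offset":[0,0,0],"hand":-1},
])

```text
time_s: 19.65
eef_pos: [547.9, 140.2, 164.7]
ee_rot: [-0.0, -0.045, 0.999, 0.0]
force: [0.3, -0.0, -0.1]
grip_width: -0.004
grip_force: 0.0
```

```bash
python3 - <<'E'
from h import *
p,a=st();print('to tab side at z150',units([622.5-p[0],160.3-p[1],0],a),'down',(p[2]-66)/120)
b=ctrl.capture('side')[:,:,::-1];t=ctrl.capture('top')[:,:,::-1]
cv2.imwrite('pics/c7.png',np.hstack([cv2.resize(t[140:215,260:380],(480,300),interpolation=2),cv2.resize(b[170:300,320:450],(300,300),interpolation=2)]))
E
```

```text
t19.6 p [547.9 140.2 164.7] yaw 1.6617 tilt [-0.001  0.001] F [ 0.3 -0.  -0.1] gf 0.0 gw -0.004
to tab side at z150 [-0.6346  0.11   -0.    ] down 0.8227780823546514
```

View pics/c7.png

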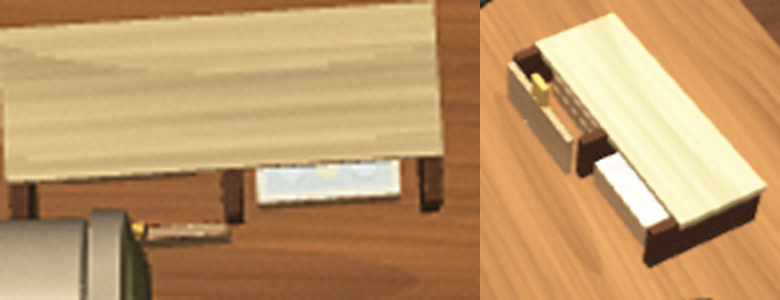

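The case is in the bay between the mid wall and the right wall, with its near edge behind the wall ends. The tab's right end shows at crop (137,230).

```bash
python3 - <<'E'
from h import *
O=np.array([647.5,-24.2]);c,s=np.cos(.086),np.sin(.086);f=lambda w:((w[:,:2]-O)@np.array([[c,-s],[s,c]])).round(1)
t=ctrl.capture('top')[:,:,::-1]
for x in (328,335,342,350,357): print(x,[(r,t[r,x].tolist()) for r in range(184,193)] if x==342 else '',)
H,S,V=cv2.split(cv2.cvtColor(np.ascontiguousarray(t),cv2.COLOR_BGR2HSV));m=(S<70)&(V>150)
for x in (328,335,342,350,357):
    r=np.where(m[180:200,x])[0].max()+180.5; print(f(onz('top',[[x,r]],34)))
r=186;xs=np.where(m[r,318:368])[0]+318;print(xs.min(),xs.max(),f(onz('top',[[xs.min()-.5,r],[xs.max()+.5,r]],34)).tolist())
b=ctrl.capture('side')[:,:,::-1]
print('side near top corners',f(onz('side',[[320+594/300*130-594/300*0-0 if 0 else 320+(594-480)*130/300,170+162*130/300],[320+(650-480)*130/300,170+240*130/300]],34)).tolist())
print('side right wall front top edge',f(onz('side',[[320+(645-480)*130/300,170+230*130/300]],58)).tolist())
E
```

```text
328 
335 
342 [(184, [196, 228, 232]), (185, [209, 218, 211]), (186, [213, 218, 212]), (187, [213, 232, 236]), (188, [222, 238, 241]), (189, [126, 159, 181]), (190, [42, 69, 91]), (191, [48, 79, 118]), (192, [61, 103, 160])]
350 
357 
[[11. 37.]]
[[ 9.8 18.4]]
[[11.2 -0.3]]
[[  9.8 -21.6]]
[[ 11.3 -40.3]]
324 359 [[21.2, 48.4], [14.8, -47.2]]
side near top corners [[9.8, 47.8], [5.7, -64.4]]
side right wall front top edge [[-3.7, -65.8]]
```

The case is at about x 59, y 1 in the bay and square. Now the shutter.

>>> arm_command([
  {"dr":[0,0,0],"offset":[-0.3,0.055,0],"hand":-1},
  {"dr":[0,0,0],"offset":[-0.3346,0.055,0],"hand":-1},
  {"dr":[0,0,0],"offset":[0,0,0.25],"hand":-1},
  {"dr":[0,0,0],"offset":[0,0,0.25],"hand":-1},
  {"dr":[0,0,0],"offset":[0,0,0.2],"hand":-1},
  {"dr":[0,0,0],"offset":[0,0,0.12],"hand":-1},
  {"dr":[0,0,0],"offset":[0,0,0],"hand":-1},
])

```text
time_s: 20.55
eef_pos: [623.3, 154.8, 65.3]
ee_rot: [-0.002, -0.042, 0.999, -0.0]
force: [0.4, -0.3, 0.2]
grip_width: -0.001
grip_force: 0.0
```

```bash
python3 - <<'E'
from h import *
p,a=st();print(units([622.5-p[0],160.3-p[1],66-p[2]],a))
b=ctrl.capture('side')[:,:,::-1]
cv2.imwrite('pics/c8.png',np.hstack([cv2.resize(ctrl.capture('wrist')[:,:,::-1],(400,300)),cv2.resize(b[130:280,290:490],(400,300),interpolation=2)]))
E
```

```text
t20.6 p [623.3 154.8  65.3] yaw 1.6556 tilt [-0.0034 -0.0003] F [ 0.4 -0.3  0.2] gf 0.0 gw -0.001
[ 0.0026  0.0465 -0.0056]
```

View pics/c8.png

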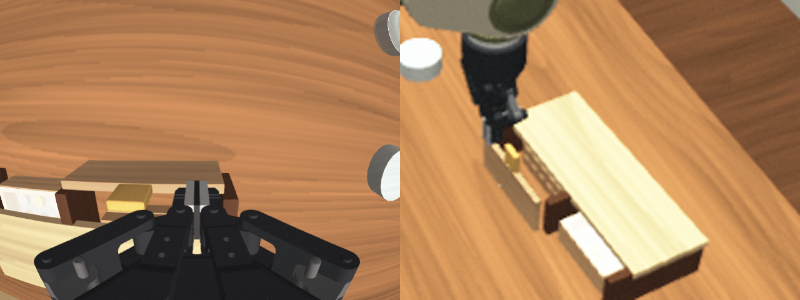

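The closed fingers stand just to the +y side of the brass tab (wrist crop (130,198)), above the panel. Pushing it shut.

>>> arm_command([
  {"dr":[0,0,0],"offset":[0,-0.05,0],"hand":-1},
  {"dr":[0,0,0],"offset":[0,-0.05,0],"hand":-1},
  {"dr":[0,0,0],"offset":[0,-0.05,0],"hand":-1},
  {"dr":[0,0,0],"offset":[0,-0.05,0],"hand":-1},
  {"dr":[0,0,0],"offset":[0,-0.08,0],"hand":-1},
  {"dr":[0,0,0],"offset":[0,-0.08,0],"hand":-1},
  {"dr":[0,0,0],"offset":[0,-0.08,0],"hand":-1},
  {"dr":[0,0,0],"offset":[0,-0.08,0],"hand":-1},
])

```text
time_s: 21.45
eef_pos: [629.5, 92.7, 67.2]
ee_rot: [0.0, -0.043, 0.999, 0.0]
force: [-0.4, 2.1, 2.1]
grip_width: 0.001
grip_force: 0.8
```

>>> arm_command([
  {"dr":[0,0,0],"offset":[0,-0.08,0],"hand":-1},
  {"dr":[0,0,0],"offset":[0,-0.08,0],"hand":-1},
  {"dr":[0,0,0],"offset":[0,-0.08,0],"hand":-1},
  {"dr":[0,0,0],"offset":[0,-0.08,0],"hand":-1},
  {"dr":[0,0,0],"offset":[0,-0.08,0],"hand":-1},
  {"dr":[0,0,0],"offset":[0,-0.08,0],"hand":-1},
  {"dr":[0,0,0],"offset":[0,-0.08,0],"hand":-1},
  {"dr":[0,0,0],"offset":[0,-0.04,0],"hand":-1},
])

```text
time_s: 22.25
eef_pos: [635.6, 20.8, 67.1]
ee_rot: [-0.0, -0.043, 0.999, -0.0]
force: [-0.4, 1.4, 0.6]
grip_width: 0.002
grip_force: 0.7
```

```bash
cat >> h.py <<'E'
O=np.array([647.5,-24.2]);c_,s_=np.cos(.086),np.sin(.086)
f=lambda w:((np.atleast_2d(w)[:,:2]-O)@np.array([[c_,-s_],[s_,c_]])).round(1)
E
python3 - <<'E'
from h import *
p,a=st();print(f(p))
b=ctrl.capture('side')[:,:,::-1]
cv2.imwrite('pics/s9.png',b)
m=cv2.inRange(cv2.cvtColor(np.ascontiguousarray(b),cv2.COLOR_BGR2HSV),(20,150,150),(35,255,255));print(np.argwhere(m)[:,::-1].mean(0) if m.any() else 0,m.sum()/255)
E
```

```text
t22.2 p [635.6  20.8  67.1] yaw 1.6562 tilt [-0.0003 -0.0001] F [-0.4  1.4  0.6] gf 0.7 gw 0.002
[[-8.  45.9]]
[371.42857143 238.        ] 7.0
```

>>> arm_command([
  {"dr":[0,0,0],"offset":[0,-0.02,0],"hand":-1},
  {"dr":[0,0,0],"offset":[0,-0.02,0],"hand":-1},
  {"dr":[0,0,0],"offset":[0,-0.02,0],"hand":-1},
  {"dr":[0,0,0],"offset":[0,-0.02,0],"hand":-1},
  {"dr":[0,0,0],"offset":[0,-0.02,0],"hand":-1},
  {"dr":[0,0,0],"offset":[0,-0.01,0],"hand":-1},
])

```text
time_s: 22.9
eef_pos: [636.6, 8.6, 67.1]
ee_rot: [-0.0, -0.043, 0.999, 0.0]
force: [-0.6, 0.3, -1.1]
grip_width: 0.002
grip_force: 0.6
```

>>> arm_command([
  {"dr":[0,0,0],"offset":[0,-0.01,0],"hand":-1},
  {"dr":[0,0,0],"offset":[0,-0.01,0],"hand":-1},
  {"dr":[0,0,0],"offset":[0,-0.01,0],"hand":-1},
  {"dr":[0,0,0],"offset":[0,0,0],"hand":-1},
])

```text
time_s: 23.3
eef_pos: [637.0, 5.0, 67.2]
ee_rot: [-0.0, -0.043, 0.999, -0.0]
force: [0.4, 0.6, -1.0]
grip_width: 0.003
grip_force: 0.2
```

```bash
python3 - <<'E'
from h import *
p,a=st();print(f(p))
E
```

```text
t23.3 p [637.    5.   67.2] yaw 1.6567 tilt [-0.     -0.0001] F [ 0.4  0.6 -1. ] gf 0.2 gw 0.003
[[-7.9 30. ]]
```

>>> arm_command([
  {"dr":[0,0,0],"offset":[0,-0.012,0],"hand":-1},
  {"dr":[0,0,0],"offset":[0,-0.012,0],"hand":-1},
  {"dr":[0,0,0],"offset":[0,-0.012,0],"hand":-1},
])

```text
time_s: 23.6
eef_pos: [637.3, 1.4, 67.2]
ee_rot: [-0.0, -0.043, 0.999, 0.001]
force: [-0.2, 9.1, 0.2]
grip_width: -0.003
grip_force: 4.6
```

>>> arm_command([
  {"dr":[0,0,0],"offset":[0,-0.01,0],"hand":-1},
  {"dr":[0,0,0],"offset":[0,-0.01,0],"hand":-1},
  {"dr":[0,0,0],"offset":[0,-0.01,0],"hand":-1},
])

```text
time_s: 23.9
eef_pos: [637.3, 0.9, 67.2]
ee_rot: [-0.0, -0.043, 0.999, 0.003]
force: [-2.2, 22.5, 2.9]
grip_width: 0.001
grip_force: 11.3
```

The shutter has reached its stop. Backing off and rising.

>>> arm_command([
  {"dr":[0,0,0],"offset":[0,0.05,0],"hand":-1},
  {"dr":[0,0,0],"offset":[0,0.15,0],"hand":-1},
  {"dr":[0,0,0],"offset":[0,0.2,0],"hand":-1},
  {"dr":[0,0,0],"offset":[0,0,-0.35],"hand":-1},
  {"dr":[0,0,0],"offset":[0,0,-0.35],"hand":-1},
  {"dr":[0,0,0],"offset":[0.35,0,-0.2],"hand":-1},
  {"dr":[0,0,0],"offset":[0.35,0.2,0],"hand":-1},
  {"dr":[0,0,0],"offset":[0.35,0.2,0],"hand":-1},
])

```text
time_s: 24.7
eef_pos: [502.5, 82.7, 175.8]
ee_rot: [0.001, -0.043, 0.999, -0.0]
force: [0.0, 1.1, -0.2]
grip_width: -0.003
grip_force: 0.0
```

```bash
python3 - <<'E'
from h import *
p,a=st()
b=ctrl.capture('side')[:,:,::-1];cv2.imwrite('pics/s10.png',b[130:400,280:540].repeat(2,0).repeat(2,1))
E
```

```text
t24.7 p [502.5  82.7 175.8] yaw 1.6559 tilt [ 0.002  -0.0005] F [ 0.   1.1 -0.2] gf 0.0 gw -0.003
```

View pics/s10.png

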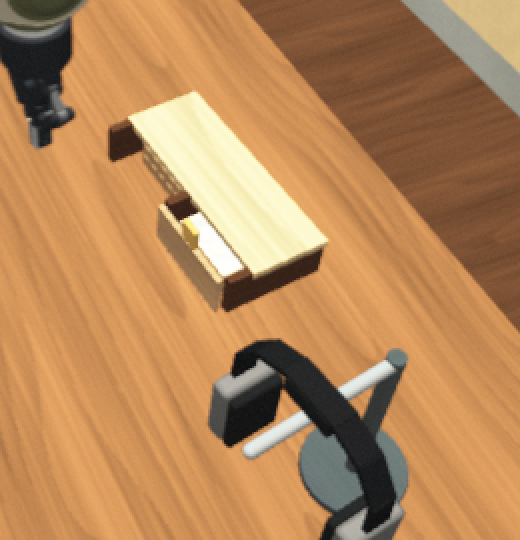

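The shutter covers the whole right-hand bay with the case behind it, the defenders still hang astride the bar, and the arm is clear. Handing in.

```bash
python3 -c "
from rig import ctrl
print(ctrl.finish_job())"
```

```text
the job is handed in; nothing more can be done
None
```

The job is handed in at about 25 s of the 72 s: ear defenders hanging released on the bar, case square in the right-hand bay, shutter pushed to its stop, arm clear; the hand-in gave no verdict, and the headband grip held at the gripper's 20 N minimum (readings to 20.9 N), so not strictly under 20 N.

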